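# Tip the front row of sample tubes into the bin

## Robot

A 7-joint arm with a two-finger parallel gripper is mounted at the origin on the work surface. World frame = base frame: x ahead of the robot, y to its left, z up, the work surface at z = 0. Lengths are in m, angles in rad, forces in N, time in s.
With the tool pointing down it reaches from about 0.4 to 0.75 m from the base axis. Payload 19.5 kg.
Tool frame: the origin (TCP) lies at the very end of the fingers, on their centre line; the grasp point (between the pads) lies manip.pinch_z behind it (manip.pinch_z is the distance from the TCP to the grasp point, in m); y points along the fingers, z is the direction in which the jaws open and shut, and the axes are right-handed (so a half turn about y gives the same grasp; the last joint's range is limited). The gripper opens to 85 mm and grips with 20 to 120 N. Pads are 22 mm wide; open, the fingers measure 114 mm over their backs; the gripper's body (76 mm by 85 mm) begins 54 mm behind the grasp point. The pads swing forward as they close: fully open they stand 13 mm farther back than shut.
Start: joints at [1.17, 0.707, -0.028, 1.485, 0.022, 0.951, -0.075], TCP at [0.202, -0.538, 0.231] pointing down, gripper open.
Joint ranges: [-2.71, 2.71], [-0.32, 2.16], [-1.57, 1.52], [0, 2.45], [-1.46, 4.6], [0, 2.02], [-2.83, 2.83]. Speed limits (rad/s): [1.89, 1.89, 2.57, 2.57, 3.01, 3.01, 3.01].

## Interface

Orientations are given as a unit quaternion [w, x, y, z].
In Python, from workcell import manip, effector, inverse_kinematics, readout, viewer gives the robot as it stands. The module is installed in compiled form; this text tells all that it offers. Calls block until the motion is done:
- manip.goto(position, orientation): joint-space move of the TCP to a pose.
- manip.move_l(position, attitude=None, rate=0.15, stop_force=None): straight line of the TCP; attitude=None keeps the orientation; rate is the mean speed in m/s. With stop_force (N) it stops when the force on the tool has changed by that much, and returns True; else False.
- manip.movej(angles): joint-space move.
- effector.grip(opening, force=None): finger opening in m; force is the grip in N (None keeps the last); returns when the fingers have stopped.
- manip.dwell(seconds).
- inverse_kinematics(position, orientation): joint angles nearest the present ones, or None.
- readout.read_state(): the state.
- viewer.read_camera(name): name is "side" or "top" or "wrist"; returns the picture (400x640x3 uint8, red, green, blue); there is no depth.
- viewer.camera_model(name): a dict with "intrinsics" (3x3 intrinsics, pixels), "distortion" ([k1, k2, p1, p2, k3] as OpenCV has them; the pictures are not rectified), "xyz" and "attitude" of the camera in the world. Camera axes: x right, y up, looking along -z (the intrinsics and any distortion apply to the point x, -y, -z); pixel columns grow to the right and rows downward; lengths in m; the calibration is good to about 2 mm. A picture is of the moment at which its call begins: read the wrist's pose just before it. camera_model takes no time and is no camera call; for the wrist camera it gives the pose at the moment of the call.
A pose or a line that the arm cannot do raises manip.PlanningError and nothing moves.
- manip.finish_job(): hands the job in, once; it reports no verdict.
The state is a dict: "t": time; "q": joint angles; "qd": joint speeds; "effort": joint torques, N m; "tool_pos": TCP position; "eef_rot": TCP orientation; "contact_force": force on the tool from outside, world axes, zero at the start; "moment": the same for the moment, N m; "grip_width": finger opening in m.
Only numpy, scipy, OpenCV 4.12 (cv2) and the standard library are available. Lean on these libraries where they do the work, as an engineer would, in place of code of your own. Each camera call takes 0.05 s, during which the arm holds its last target.

## Task

The three sample tubes in the front row of the tray, at its open end (the other end has a wall), are ready to go: pick the tray up by its upright handle and, with the open end no more than a hand's width above the rim of the grey bin, tip it so that only the front row slides off into the bin while the rear row stays in the tray behind its raised lip. Do not touch the tubes with the gripper. Then set the tray down flat on the bench beside the bin and let go, leaving the bin and everything else where it stands.

Things in the scene. Friction and masses are not known exactly. Their poses are not given: they have to be found in the camera images.
- tray_grip (a point): Middle of the tube tray's upright grey handle fin, the grip point. Fin: 12 mm thick (x), 60 mm wide (y), rigid. The point is 65 mm above the tray's underside, 22 mm under the fin's top; all else of the tray and its tubes is below 30 mm. Axes are the tray's: z up, -x towards its open front end, +x towards its back wall. Tray: aluminium, 188 mm long (x), 88 mm wide (y), about 0.3 kg.
- tray_divide (a point): Top middle of the tray's raised lip, straight below the fin (45 mm under the grip point): 12 mm thick, 14 mm above the tray's floor, across its full width between front row and rear row. It stops the rear row when the tray is tipped. Floor 6 mm thick; back wall 20 mm, side walls 14 mm, two lane dividers 10 mm above it.
- tray_edge (a point): Middle of the tray's open front edge, on its floor: 94 mm in -x and 59 mm below the grip point; same axes. The front row leaves over this edge. Tubes begin to slide when the tray slopes by 13 to 20 degrees; at 27 degrees all have slid off.
- bin: Open grey plastic bin, 190 mm (x) by 200 mm (y), 65 mm high, walls 4 mm, 0.9 kg, standing loose on the bench; origin at the centre of its underside.
- tube_front0: Capped clear sample tube, 80 mm long, 18 mm across, 20 g, lying along the tray in its right-hand lane (y = -28 mm in the tray), in front of the raised lip, at the open end; origin at its centre, x along its length (white cap at -x).
- tube_rear0: Capped clear sample tube, 80 mm long, 18 mm across, 20 g, lying along the tray in its right-hand lane (y = -28 mm in the tray), behind the raised lip; origin at its centre, x along its length (white cap at -x).
- tube_front1: Capped clear sample tube, 80 mm long, 18 mm across, 20 g, lying along the tray in its middle lane (y = 0), in front of the raised lip, at the open end; origin at its centre, x along its length (white cap at -x).
- tube_rear1: Capped clear sample tube, 80 mm long, 18 mm across, 20 g, lying along the tray in its middle lane (y = 0), behind the raised lip; origin at its centre, x along its length (white cap at -x).
- tube_front2: Capped clear sample tube, 80 mm long, 18 mm across, 20 g, lying along the tray in its left-hand lane (y = +28 mm), in front of the raised lip, at the open end; origin at its centre, x along its length (white cap at -x).
- tube_rear2: Capped clear sample tube, 80 mm long, 18 mm across, 20 g, lying along the tray in its left-hand lane (y = +28 mm), behind the raised lip; origin at its centre, x along its length (white cap at -x).
- jar: Small jar, 40 mm across, 62 mm high, loose on the bench; origin under its centre. Not to be disturbed.
- marker: Marker pen, 137 mm long, 15 mm thick, lying loose on the bench near the robot; origin near its middle. Not to be disturbed.
- tip_box: Box of pipette tips, 87 x 127 mm, 71 mm high, near the far edge; origin under its centre. Not to be disturbed.

How it is judged:
By the outcome, as a careful person would: the job done as asked, in the order asked, and still so for the second after the job is handed in, with the robot touching nothing.
It also fails if it takes over 61 s, if anything falls off the work surface, if the arm or the gripper's body presses on something with over 40 N, if the wrist force passes 120 N, or if a joint passes its speed limit or range.

## Working session

There is one attempt and no reset: what is moved stays moved. The work goes in short steps, each a Python script; the robot and the scene stay as the last script left them, time stands still between calls to the robot, and variables do not carry over. Pictures are saved under pics/ and viewed, and the job is handed in when it is done.

```bash
mkdir -p pics; python3 - <<'E'
from workcell import manip, effector, inverse_kinematics, readout, viewer
import cv2
for n in ("side","top","wrist"):
    m=viewer.camera_model(n); print(n,m)
    im=viewer.read_camera(n); cv2.imwrite(f"pics/{n}0.png",im[:,:,::-1])
s=readout.read_state(); print(s, manip.pinch_z)
E
```

```text
side {'intrinsics': array([[507.37859753,   0.        , 327.44514966],
       [  0.        , 507.37859753, 202.53680452],
       [  0.        ,   0.        ,   1.        ]]), 'distortion': array([-0.11577432,  0.        ,  0.        ,  0.        ,  0.        ]), 'xyz': array([0.17483216, 0.42535854, 0.80603377]), 'attitude': array([-0.34136474, -0.12132365,  0.32310427,  0.87427359])}
top {'intrinsics': array([[450.04450633,   0.        , 319.71270068],
       [  0.        , 450.04450633, 201.71292396],
       [  0.        ,   0.        ,   1.        ]]), 'distortion': array([0.04349673, 0.        , 0.        , 0.        , 0.        ]), 'xyz': array([ 0.49764551, -0.00544431,  0.91493317]), 'attitude': array([-0.69731672, -0.04312239,  0.04180773,  0.71424224])}
wrist {'intrinsics': array([[324.2115878 ,   0.        , 325.28272937],
       [  0.        , 324.2115878 , 196.5808688 ],
       [  0.        ,   0.        ,   1.        ]]), 'distortion': array([-0.01435516,  0.        ,  0.        ,  0.        ,  0.        ]), 'xyz': array([ 0.26897889, -0.51368681,  0.37454884]), 'attitude': array([ 0.81362929, -0.11717773,  0.08276708, -0.56340604])}
{'t': 0.15, 'q': array([ 1.17032099,  0.70696469, -0.02764587,  1.48487658,  0.02199422,
        0.95091348, -0.07548557]), 'qd': array([ 0.00068762, -0.00175059,  0.00028262, -0.00139962,  0.00069154,
        0.0005906 , -0.00134547]), 'effort': array([-3.06160691e-03, -8.83307004e+01,  1.23365320e+00, -2.36194360e+01,
        1.69242115e-02,  5.26104996e-03,  5.77324641e-07]), 'tool_pos': array([ 0.20184456, -0.53819409,  0.23093546]), 'eef_rot': array([ 0.12612345, -0.12623209,  0.69605727, -0.69545857]), 'contact_force': array([-0.33628989, -0.66033088, -0.01901949]), 'moment': array([ 0.01441439, -0.00807204,  0.02231929]), 'grip_width': 0.0850561294719304} 0.0187
```

View pics/side0.png

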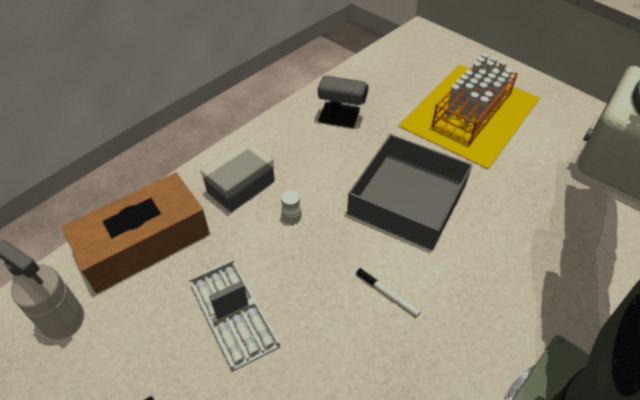

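View pics/top0.png

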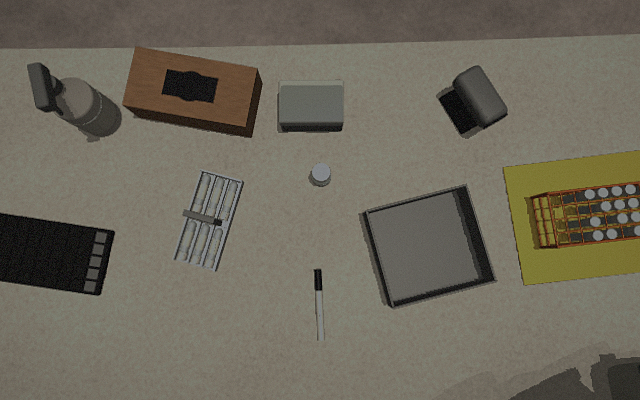

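View pics/wrist0.png

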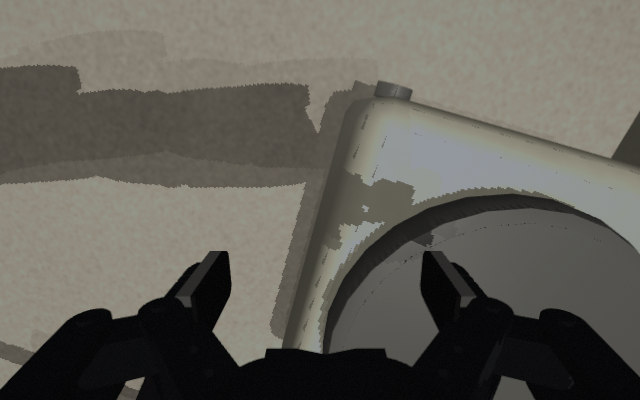

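The top view shows the tray at about (209,221), with its open end not yet clear, the bin at about (428,247), the jar at (320,175), the marker at (319,300) and the tip box at (311,105). I'll zoom in on the tray and bin next.

```bash
cat > h.py <<'E'
import numpy as np, cv2
from scipy.spatial.transform import Rotation as R
from workcell import manip, effector, inverse_kinematics, readout, viewer
def rot(q): return R.from_quat([q[1],q[2],q[3],q[0]])
def quat(r): x,y,z,w=r.as_quat(); return np.array([w,x,y,z])
F=np.diag([1.,-1,-1])
def ext(m):
    Rc=rot(m['attitude']).as_matrix()@F  # cv cam -> world
    return Rc,np.array(m['xyz'])
def proj(m,P):
    Rc,c=ext(m); rv=cv2.Rodrigues(Rc.T)[0]
    return cv2.projectPoints(np.atleast_2d(np.float64(P)),rv,-Rc.T@c,m['intrinsics'],m['distortion'])[0][:,0]
def back(m,uv,z):
    Rc,c=ext(m)
    n=cv2.undistortPoints(np.float64(np.atleast_2d(uv))[:,None],m['intrinsics'],m['distortion'])[:,0]
    d=np.c_[n,np.ones(len(n))]@Rc.T
    return c+d*((z-c[2])/d[:,2])[:,None]
def crop(im,x0,y0,w,h,k,name):
    c=cv2.resize(im[y0:y0+h,x0:x0+w],None,fx=k,fy=k,interpolation=cv2.INTER_CUBIC)
    cv2.imwrite(name,c)
E
python3 - <<'E'
import cv2
from h import *
t=cv2.imread('pics/top0.png'); s=cv2.imread('pics/side0.png')
crop(t,160,160,100,120,5,'pics/tc.png'); crop(s,180,250,110,125,4,'pics/sc.png'); crop(t,350,170,160,150,4,'pics/tb.png')
m=viewer.camera_model('top')
print(back(m,[[209,221],[428,247],[320,175],[319,300],[311,105]],0).round(3))
E
```

```text
[[ 0.574  0.221  0.   ]
 [ 0.511 -0.221  0.   ]
 [ 0.664 -0.007  0.   ]
 [ 0.411  0.001  0.   ]
 [ 0.813  0.008  0.   ]]
```

View pics/tc.png

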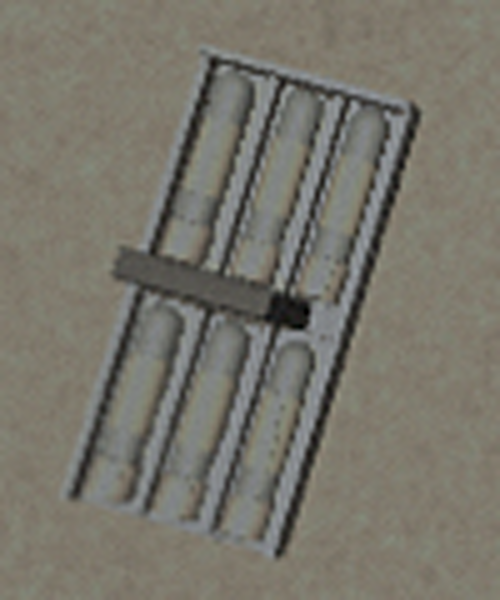

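View pics/sc.png

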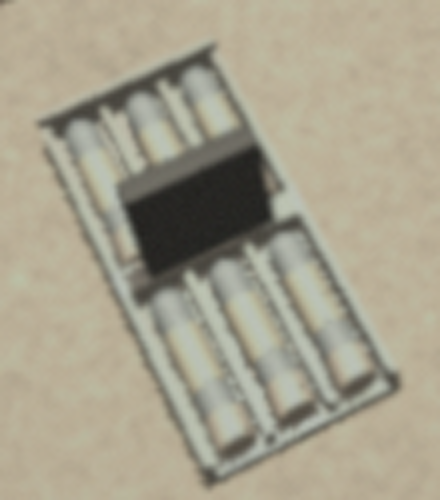

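View pics/tb.png

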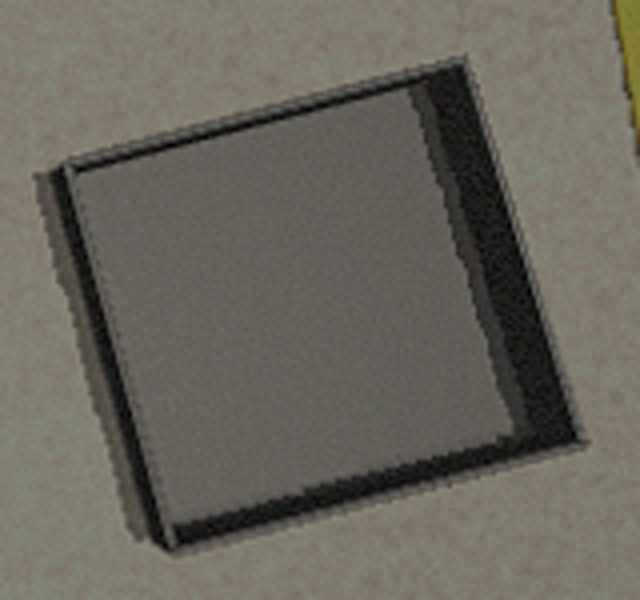

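Zoomed top view: the open end faces the robot. The back wall corners are at crop (204,51) and (415,103), and the front corners at (70,498) and (279,555). The bin rim corners are at crop (65,163), (465,58), (585,442) and (172,548). I'll fit poses from both views and check them with an overlay.

```bash
cat > fit.py <<'E'
from h import *
from scipy.optimize import least_squares
mt,ms=viewer.camera_model('top'),viewer.camera_model('side')
def u(p,k,o): return (np.array(p)+.5)/k-.5+np.array(o)
def world(p,loc): # x,y,yaw
    c,s=np.cos(p[2]),np.sin(p[2]); l=np.array(loc)
    return np.c_[p[0]+c*l[:,0]-s*l[:,1],p[1]+s*l[:,0]+c*l[:,1],l[:,2]]
tl=[[.094,.044,.026],[.094,-.044,.026],[-.094,.044,.02],[-.094,-.044,.02]]
tt=u([[204,51],[415,103],[70,498],[279,555]],5,[160,160])
ts=u([[45,123],[213,47],[210,474],[395,376]],4,[180,250])
bl=[[.095,.1,.065],[.095,-.1,.065],[-.095,-.1,.065],[-.095,.1,.065]]
bt=u([[63,163],[467,58],[588,442],[172,552]],4,[350,170])
E
cat > f1.py <<'E'
from fit import *
def run(obs,loc,p0):
    f=lambda p: np.concatenate([(proj(m,world(p,loc))-o).ravel() for m,o in obs])
    r=least_squares(f,p0); print(r.x.round(4),np.degrees(r.x[2]).round(1)); print(r.fun.reshape(-1,2).round(1).tolist()); return r.x
pt=run([(mt,tt)],tl,[.57,.22,-.3]); ps=run([(ms,ts)],tl,[.57,.22,-.3]); pb=run([(mt,tt),(ms,ts)],tl,[.57,.22,-.3])
b=run([(mt,bt)],bl,[.51,-.22,.2])
b2=run([(mt,bt)],[[x*200/190 if 0 else (y*.95 if i==0 else 0) for i,(x) in enumerate([0])]+[0,0] for y in [0]]*4,[.5,-.2,.2]) if 0 else None
# overlay
t=cv2.imread('pics/top0.png'); s=cv2.imread('pics/side0.png')
def draw(im,m,P,col,k=1):
    q=proj(m,P); 
    for a in q: cv2.circle(im,tuple(np.round(a*8).astype(int)),8,col,-1,cv2.LINE_AA,3)
fin=[[dx,dy,.087] for dx in(-.006,.006) for dy in(-.03,.03)]
for im,m in((t,mt),(s,ms)):
    draw(im,m,world(pb,tl),(0,0,255)); draw(im,m,world(pb,fin),(0,255,0)); draw(im,m,world(b,bl),(255,0,255))
    draw(im,m,world(b,[[x,y,0] for x,y,_ in bl]),(255,255,0))
a=cv2.resize(t[150:310,160:360],None,fx=2,fy=2); 
crop(t,160,150,350,170,2,'pics/ot.png'); crop(s,170,120,310,260,2,'pics/os.png')
E
python3 f1.py
```

```text
[ 0.5753  0.2169 -0.2909] -16.7
[[0.1, -1.4], [0.1, -0.3], [-0.7, 0.6], [0.5, 1.0]]
[ 0.574   0.2222 -0.3023] -17.3
[[-1.8, -0.3], [0.9, -1.3], [-0.7, 0.7], [1.6, 0.4]]
[ 0.5748  0.2199 -0.2982] -17.1
[[-1.1, -1.2], [-1.1, 0.2], [-2.6, 0.6], [-1.4, 1.4], [-1.2, -1.3], [1.3, -2.4], [0.3, -0.6], [2.5, -1.0]]
[ 0.5141 -0.2096  0.2342] 13.4
[[-0.5, -0.9], [0.1, -1.3], [0.5, 0.9], [-0.1, 1.1]]
```

```bash
ls pics
```

```text
os.png
ot.png
sc.png
side0.png
tb.png
tc.png
top0.png
wrist0.png
```

View pics/ot.png

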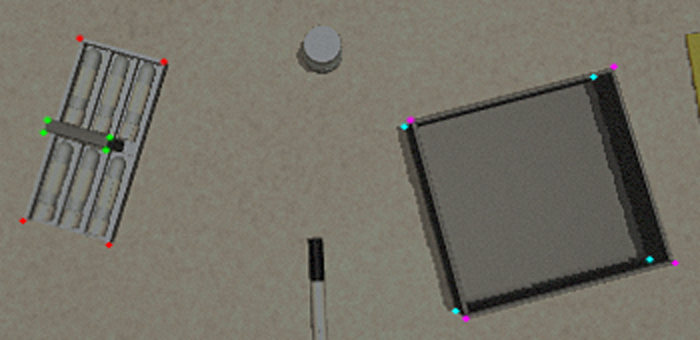

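View pics/os.png

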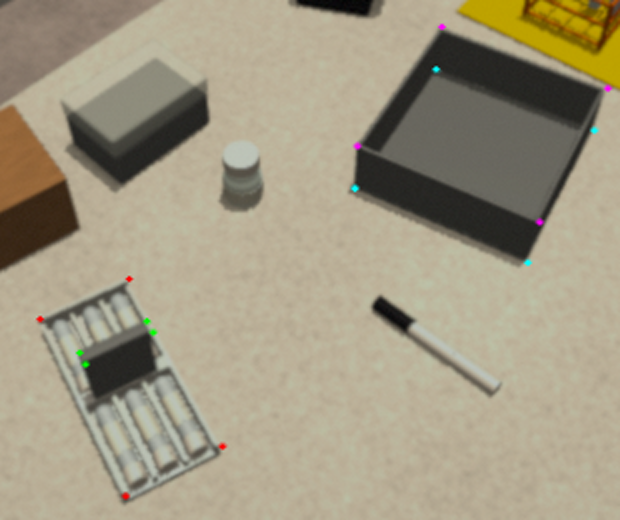

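The fit agrees with the images to 1–2 px. The tray grip point is near (0.575, 0.219) with yaw about -17°, and the bin is near (0.514, -0.210) with yaw 13°. Next I'll check reachability for the pick, the tip from the left of the bin, and the place.

```bash
cat >> h.py <<'E'
PZ=manip.pinch_z
def tool(grip,yaw,th=0,s=1):
    """TCP pose for tray grip point, tray yaw, nose-down tilt th (rad)"""
    Rt=R.from_euler('z',yaw)*R.from_euler('y',-th)
    T=np.array([[0,-s,0],[0,0,-1],[s,0,0]],float).T
    Ro=R.from_matrix(Rt.as_matrix()@T)
    return np.array(grip)+PZ*Ro.as_matrix()[:,1], quat(Ro)
def grip_from_edge(edge,yaw,th):
    Rt=R.from_euler('z',yaw)*R.from_euler('y',-th)
    return np.array(edge)+Rt.apply([.094,0,.059])
TR=np.array([.5748,.2195,-.298]); BIN=np.array([.5141,-.2096,.2342])
E
python3 - <<'E'
from h import *
print(rot(readout.read_state()['eef_rot']).as_matrix().round(2).tolist())
d=np.radians
def binpt(x,y,z):
    c,s=np.cos(BIN[2]),np.sin(BIN[2]); return np.array([BIN[0]+c*x-s*y,BIN[1]+s*x+c*y,z])
for s in(1,-1):
    print('pick',s,[None if (q:=inverse_kinematics(*tool([TR[0],TR[1],z],TR[2],0,s))) is None else q.round(2).tolist() for z in(.065,.2)])
    for nm,e,yaws in (('left',binpt(0,.06,.1),[90,103,75,60,120]),('far',binpt(.055,0,.1),[13,0,-15])):
        for y in yaws:
            r=[]
            for th in(0,30):
                g=grip_from_edge(e,d(y),d(th)); q=inverse_kinematics(*tool(g,d(y),d(th),s)); r.append(None if q is None else q.round(2).tolist())
            print(nm,s,y,r)
    for p in [(.56,.035,90),(.56,.035,103),(.56,.035,-90),(.56,.035,-75)]:
        q=inverse_kinematics(*tool([p[0],p[1],.065],d(p[2]),0,s)); print('place',s,p,None if q is None else q.round(2).tolist())
m=viewer.camera_model('top'); print(back(m,[[317,269],[322,340]],.0075).round(3), back(m,[[320,174]],.062).round(3))
E
```

```text
[[-0.94, -0.0, 0.35], [-0.35, 0.0, -0.94], [0.0, -1.0, -0.0]]
pick 1 [[-0.42, 1.01, 0.01, 1.49, -0.02, 0.64, -0.7], [-0.38, 0.83, -0.08, 1.39, 0.07, 0.93, -0.78]]
left 1 90 [[0.39, 0.8, -0.63, 1.84, 0.69, 0.73, 0.94], [0.85, 0.96, -0.97, 1.65, 0.28, 0.91, 1.52]]
left 1 103 [[0.43, 0.79, -0.69, 1.91, 0.76, 0.72, 1.08], [0.84, 1.0, -1.02, 1.58, 0.34, 1.08, 1.65]]
left 1 75 [[0.36, 0.82, -0.57, 1.76, 0.62, 0.75, 0.77], [0.88, 0.93, -0.96, 1.73, 0.29, 0.73, 1.28]]
left 1 60 [[0.33, 0.83, -0.51, 1.67, 0.54, 0.78, 0.62], [0.87, 0.89, -0.9, 1.82, 0.3, 0.53, 1.04]]
left 1 120 [[0.65, 0.93, -1.13, 1.99, 1.05, 0.98, 1.07], [0.87, 1.16, -1.35, 1.5, 0.61, 1.41, 1.64]]
far 1 13 [[0.34, 1.0, -0.33, 1.13, 0.31, 1.06, 0.23], [0.62, 0.79, -0.47, 1.77, 0.29, 0.19, 0.3]]
far 1 0 [[0.34, 1.01, -0.27, 1.09, 0.26, 1.08, 0.07], [0.48, 0.76, -0.27, 1.81, 0.28, 0.09, 0.06]]
far 1 -15 [[0.36, 1.01, -0.21, 1.07, 0.2, 1.08, -0.12], [0.3, 0.75, -0.03, 1.84, 0.24, 0.04, -0.22]]
place 1 (0.56, 0.035, 90) [0.18, 1.02, -0.6, 1.69, 0.83, 0.7, 0.71]
place 1 (0.56, 0.035, 103) [0.22, 1.04, -0.68, 1.69, 0.91, 0.76, 0.87
[... 730 characters left out ...]
85, -0.13, 1.52, -0.27, 1.19, -0.59]]
far -1 13 [[0.0, 1.05, 0.59, 1.14, -0.57, 1.1, -2.31], [0.38, 0.76, -0.02, 1.78, -1.07, 0.31, -1.56]]
far -1 0 [[0.02, 1.08, 0.66, 1.1, -0.63, 1.14, -2.48], [0.33, 0.75, 0.0, 1.82, -1.17, 0.18, -1.69]]
far -1 -15 [[0.04, 1.1, 0.72, 1.08, -0.69, 1.18, -2.68], [0.22, 0.75, 0.12, 1.84, -1.27, 0.1, -1.88]]
place -1 (0.56, 0.035, 90) [-0.23, 0.97, 0.22, 1.71, -0.39, 0.5, -1.33]
place -1 (0.56, 0.035, 103) [-0.21, 0.97, 0.17, 1.71, -0.3, 0.49, -1.19]
place -1 (0.56, 0.035, -90) [0.18, 1.02, -0.6, 1.69, 0.83, 0.7, 0.71]
place -1 (0.56, 0.035, -75) [0.22, 1.04, -0.7, 1.69, 0.92, 0.77, 0.9]
[[ 0.472  0.004  0.007]
 [ 0.336 -0.003  0.007]] [[ 0.654 -0.007  0.062]]
```

```bash
python3 - <<'E'
from h import *
p=readout.read_state()['tool_pos']
manip.move_l(p+[0,0,.06],rate=.15)
manip.goto(*tool([TR[0],TR[1],.19],TR[2]))
m=viewer.camera_model('wrist'); im=viewer.read_camera('wrist')
np.savez('w1.npz',**m)
fin=np.array([[dx,dy,.087] for dx in(-.006,.006) for dy in(-.03,.03)])
c,s=np.cos(TR[2]),np.sin(TR[2])
P=np.c_[TR[0]+c*fin[:,0]-s*fin[:,1],TR[1]+s*fin[:,0]+c*fin[:,1],fin[:,2]]
print(proj(m,P).round(1).tolist())
cv2.imwrite('pics/w1.png',im[:,:,::-1]); s=readout.read_state(); print(s['t'],s['tool_pos'],s['contact_force'])
E
```

```text
[[317.3, 238.7], [316.6, 160.7], [333.0, 238.7], [333.5, 160.7]]
3.7417 [0.57508158 0.21883031 0.17138159] [ 0.35120856 -0.63157768  0.55574071]
```

View pics/w1.png

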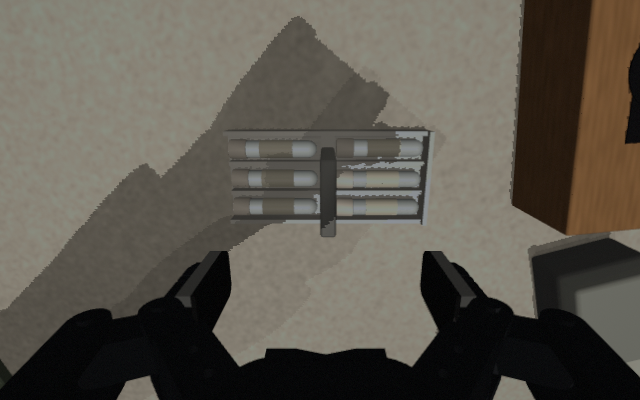

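```bash
python3 - <<'E'
from h import *
t=cv2.imread('pics/w1.png'); crop(t,220,120,220,125,3.6,'pics/w1c.png')
E
```

```text
(no output)
```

View pics/w1c.png

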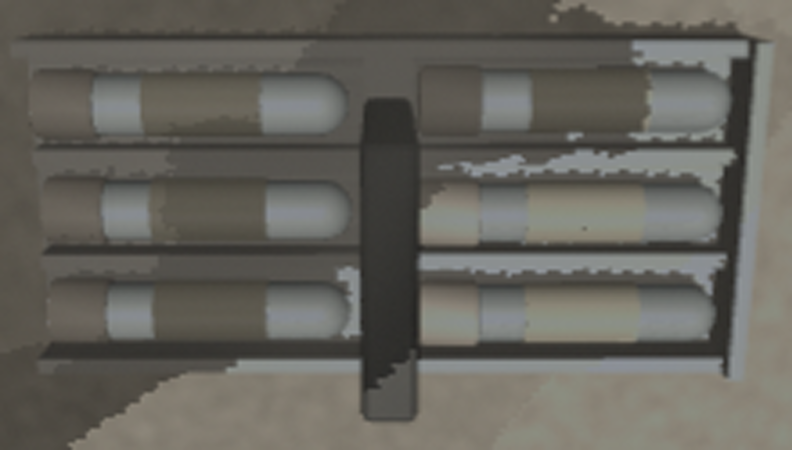

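The wrist view shows the fin top centred at about (328,198), against a predicted (325,200). That means shifting about +2.3 mm in tray x and +1.3 mm in tray y. I'll correct the grip point, descend and grip.

```bash
sed -i 's/^TR=np.array(\[.5748,.2195/TR=np.array([.5774,.2200/' h.py; python3 - <<'E'
from h import *
print(TR)
p,o=tool([TR[0],TR[1],.19],TR[2])
manip.move_l(p,o,rate=.1)
p,o=tool([TR[0],TR[1],.065],TR[2])
print(manip.move_l(p,o,rate=.08,stop_force=12))
s=readout.read_state(); print(s['tool_pos'],s['contact_force'])
effector.grip(0.0,80)
s=readout.read_state(); print(s['t'],s['tool_pos'],s['contact_force'],s['grip_width'])
im=viewer.read_camera('wrist'); cv2.imwrite('pics/w2.png',im[:,:,::-1])
E
```

```text
[ 0.5774  0.22   -0.298 ]
False
[0.57758542 0.22005521 0.04668978] [-0.45844892 -0.49372784 -0.56546849]
6.3667 [0.57749744 0.22003444 0.04645096] [ 0.01966298 -0.80117839  3.36572483] 0.011457844409407739
```

View pics/w2.png

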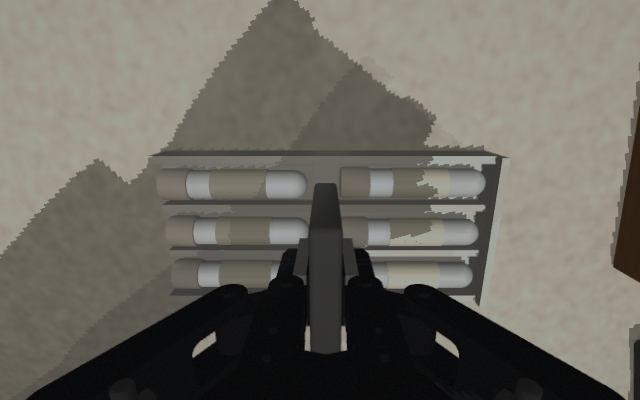

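The fin is gripped (11.5 mm width, reading slightly under the nominal 12 mm), with all six tubes in their lanes. Lifting, then moving level to the tip pose.

```bash
cat >> h.py <<'E'
def binpt(x,y,z):
    c,s=np.cos(BIN[2]),np.sin(BIN[2]); return np.array([BIN[0]+c*x-s*y,BIN[1]+s*x+c*y,z])
EDGE=binpt(0,.06,.105); YAW=np.radians(95)
E
python3 - <<'E'
from h import *
p,o=tool([TR[0],TR[1],.22],TR[2]); manip.move_l(p,o,rate=.08)
s=readout.read_state(); print(s['t'],s['tool_pos'],s['contact_force'],s['moment'],s['grip_width'])
im=viewer.read_camera('wrist'); cv2.imwrite('pics/w3.png',im[:,:,::-1])
g=grip_from_edge(EDGE,YAW,0); g[2]=.22
p,o=tool(g,YAW)
try:
    manip.move_l(p,o,rate=.07)
except manip.PlanningError as e: print('PE',e)
s=readout.read_state(); print(s['t'],s['tool_pos'],s['q'].round(2),s['contact_force'],s['grip_width'])
for n in('side','top','wrist'):
    im=viewer.read_camera(n); cv2.imwrite(f'pics/{n}4.png',im[:,:,::-1])
E
```

```text
8.5 [0.57730181 0.21994687 0.20099075] [-0.28790418 -0.60771549 -4.25864498] [ 0.02457584  0.01466753 -0.00775442] 0.01095372758451681
12.85 [ 0.49200705 -0.05749856  0.20130888] [ 0.5   0.74 -0.85  1.8   0.69  0.92  1.01] [ 0.29679126 -0.5193666  -3.38217428] 0.01127793219418078
```

View pics/side4.png

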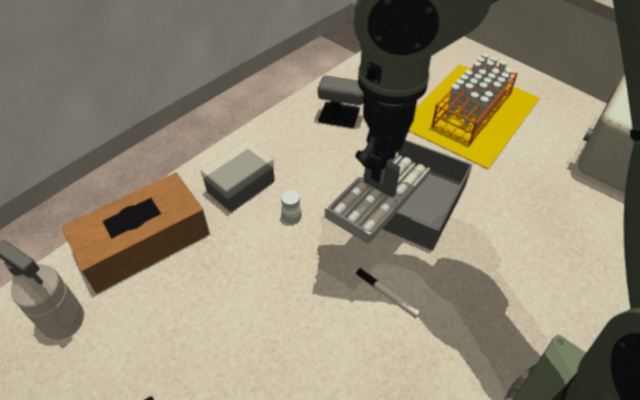

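View pics/wrist4.png

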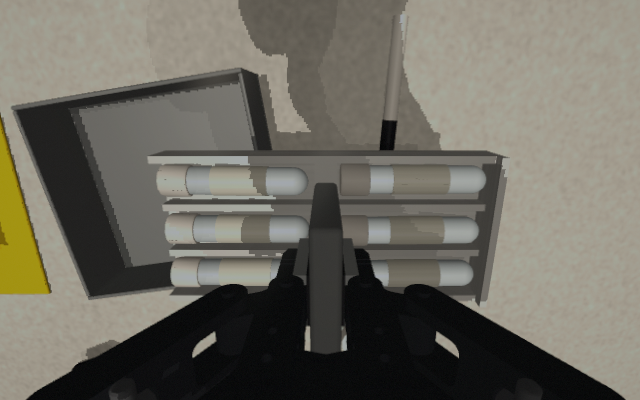

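View pics/top4.png

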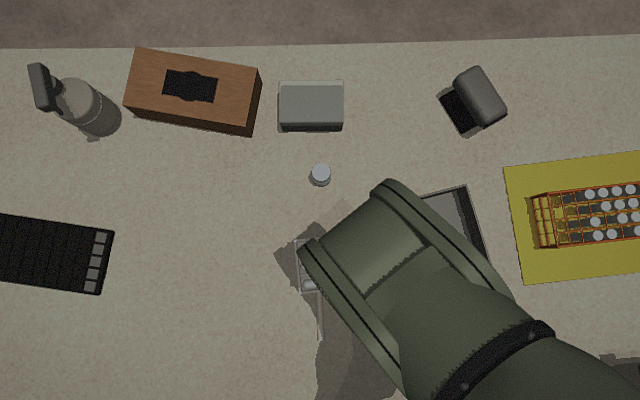

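All six tubes are still in the tray, level, with the open end over the bin's left part (wrist view: front caps at about x=170, inside the bin outline). Lowering and tipping about the edge.

```bash
python3 - <<'E'
from h import *
manip.move_l(*tool(grip_from_edge(EDGE,YAW,0),YAW),rate=.06)
def st(): 
    s=readout.read_state(); print(round(s['t'],2),s['tool_pos'].round(4),s['q'].round(2),s['contact_force'].round(1),round(s['grip_width'],4))
st()
try:
    for th in (11,20,28):
        a=np.radians(th); manip.move_l(*tool(grip_from_edge(EDGE,YAW,a),YAW,a),rate=.018); st()
        im=viewer.read_camera('wrist'); cv2.imwrite(f'pics/w5_{th}.png',im[:,:,::-1])
        im=viewer.read_camera('side'); cv2.imwrite(f'pics/s5_{th}.png',im[:,:,::-1])
except manip.PlanningError as e: print('PE',th,e)
E
python3 - <<'E'
import cv2,glob,numpy as np,os
os.chdir('pics')
r=[np.vstack([cv2.resize(cv2.imread(f'w5_{t}.png'),(400,250)),cv2.resize(cv2.imread(f's5_{t}.png')[100:300,280:600],(400,250))]) for t in (20,28)]
cv2.imwrite('c5.png',np.hstack(r))
E
```

```text
14.08 [ 0.4921 -0.0576  0.1456] [ 0.46  0.82 -0.78  1.86  0.8   0.8   0.91] [-0.4  0.1 -4.4] 0.011
15.32 [ 0.4928 -0.0667  0.1625] [ 0.66  0.87 -0.93  1.79  0.64  0.86  1.14] [-0.2  0.8 -3.8] 0.0111
16.47 [ 0.4937 -0.0767  0.1751] [ 0.79  0.94 -1.04  1.71  0.54  0.93  1.29] [ 0.   0.8 -3.5] 0.011
17.51 [ 0.4946 -0.0871  0.1848] [ 0.88  1.01 -1.12  1.63  0.45  1.02  1.41] [-0.5 -0.1 -3.3] 0.0114
```

View pics/c5.png

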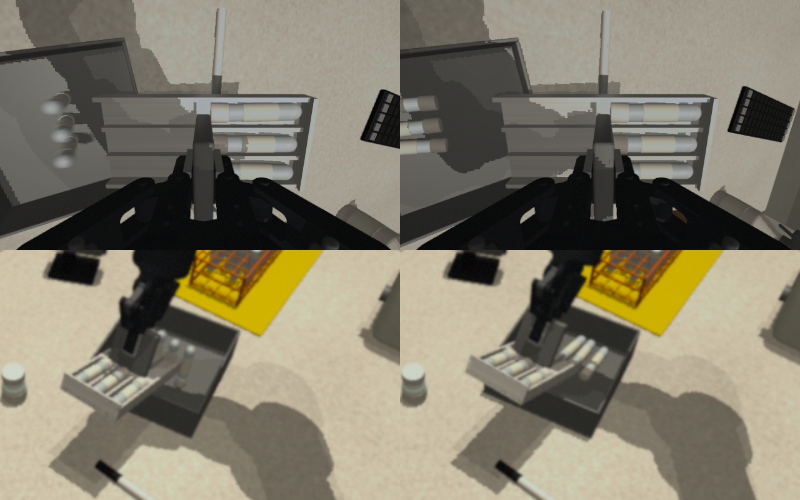

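At 20° the three front tubes were falling into the bin. At 28° all three lie in it, and the three rear tubes are still behind the lip. Now level, lift and go above the place spot between the jar and the marker.

```bash
python3 - <<'E'
from h import *
def st(): 
    s=readout.read_state(); print(round(s['t'],2),s['tool_pos'].round(4),s['q'].round(2),s['contact_force'].round(1),round(s['grip_width'],4))
for th,dz in ((14,.01),(0,.03)):
    a=np.radians(th); manip.move_l(*tool(grip_from_edge(EDGE+[0,0,dz],YAW,a),YAW,a),rate=.03)
st()
PL=[.555,.038]; Y=np.radians(90)
manip.move_l(*tool([*PL,.195],Y),rate=.06); st()
for n in('side','wrist'):
    im=viewer.read_camera(n); cv2.imwrite(f'pics/{n}6.png',im[:,:,::-1])
E
python3 - <<'E'
import cv2,glob,numpy as np,os
os.chdir('pics')
cv2.imwrite('c6.png',np.hstack([cv2.resize(cv2.imread(f'{n}6.png'),(400,250)) for n in('side','wrist')]))
E
```

```text
18.97 [ 0.4919 -0.0582  0.175 ] [ 0.49  0.78 -0.82  1.83  0.74  0.87  0.97] [ 0.8 -1.1 -4.1] 0.0108
21.02 [0.555  0.0378 0.1763] [ 0.26  0.84 -0.78  1.62  0.69  0.97  0.82] [ 0.1 -0.  -3.9] 0.0111
```

View pics/wrist6.png

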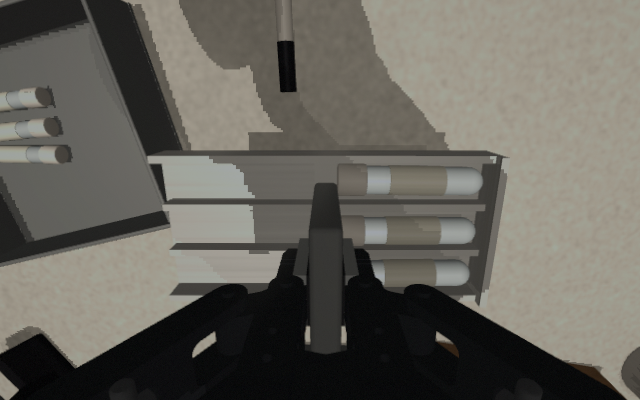

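View pics/side6.png

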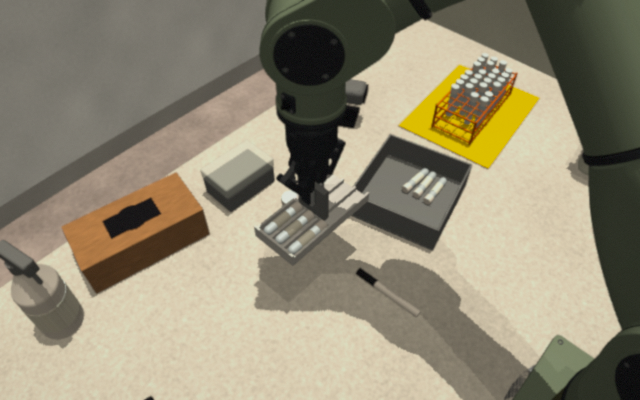

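Three tubes are in the bin and three are in the rear row. The bench below is clear of the marker (tip at (287,90)) and the jar. Lowering.

```bash
python3 - <<'E'
from h import *
def st(): 
    s=readout.read_state(); print(round(s['t'],2),s['tool_pos'].round(4),s['contact_force'].round(1),round(s['grip_width'],4))
PL=[.555,.043]; Y=np.radians(90)
print(manip.move_l(*tool([*PL,.08],Y),rate=.08,stop_force=15)); st()
print(manip.move_l(*tool([*PL,.0625],Y),rate=.02,stop_force=5)); st()
effector.grip(.085,20); st()
p,o=tool([*PL,.19],Y); manip.move_l(p,o,rate=.08); st()
for n in('side','top','wrist'):
    im=viewer.read_camera(n); cv2.imwrite(f'pics/{n}7.png',im[:,:,::-1])
E
```

```text
False
22.72 [0.5552 0.043  0.0617] [-0.5  0.1 -2.9] 0.0112
True
23.43 [0.5549 0.043  0.0464] [-2.2 -0.8 10.8] 0.0111
24.13 [0.5545 0.0428 0.0459] [ 0.6 -0.3 -0.6] 0.0847
25.85 [0.5549 0.043  0.1709] [-0.   0.1 -0.5] 0.085
```

View pics/wrist7.png

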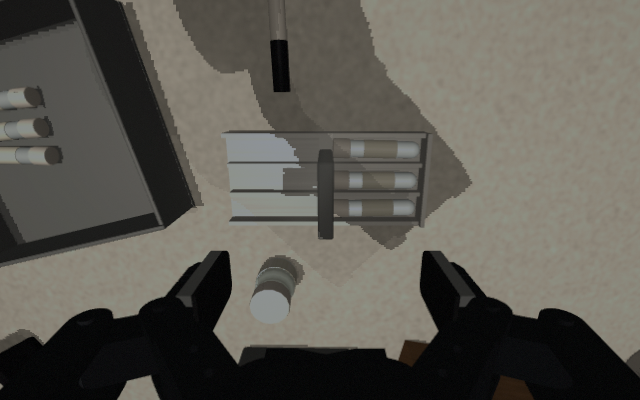

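View pics/side7.png

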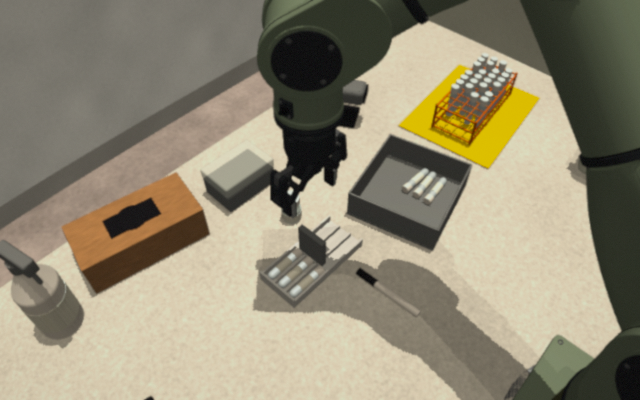

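The tray is flat beside the bin, with the rear row still in it and the front row in the bin. A quick differencing check that the bin, jar and marker haven't moved, then I'll hand in.

```bash
python3 - <<'E'
from h import *
p=readout.read_state()['tool_pos']; manip.move_l(p+[-.03,.0,.12],rate=.12)
for n in('side','top'):
    im=viewer.read_camera(n); cv2.imwrite(f'pics/{n}8.png',im[:,:,::-1])
a=cv2.imread('pics/side0.png',0).astype(np.float32); b=cv2.imread('pics/side8.png',0).astype(np.float32)
for nm,(x,y,w,h) in dict(bin_nearcorner=(345,195,100,55),bin_right=(430,140,45,60),marker=(350,262,75,58),jar=(275,185,32,42),tipbox=(198,145,80,68)).items():
    A,B=a[y:y+h,x:x+w],b[y:y+h,x:x+w]
    (d,r)=cv2.phaseCorrelate(A,B,cv2.createHanningWindow((w,h),cv2.CV_32F)); print(nm,np.round(d,2),round(r,2))
s=readout.read_state(); print(s['t'],s['contact_force'])
E
python3 -c "
import cv2,numpy as np
cv2.imwrite('pics/c8.png',np.vstack([cv2.imread('pics/side8.png')[100:,150:],cv2.imread('pics/top8.png')[60:350,150:]]))"
```

```text
bin_nearcorner [-0.06  0.17] 0.65
bin_right [0.57 0.14] 0.52
marker [0.19 0.25] 0.58
jar [-0.04  0.39] 0.98
tipbox [-0.01  0.02] 1.02
27.275 [ 0.15144027 -0.19378417 -0.26654354]
```

View pics/c8.png

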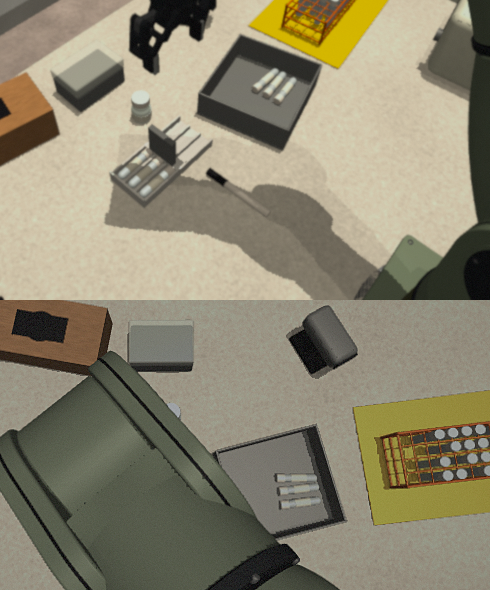

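Everything is in place: sub-pixel shifts only, apart from shadows. Handing in.

```bash
python3 - <<'E'
from h import *
print(manip.finish_job())
E
```

```text
the job is handed in; nothing more can be done
None
```

The job is done and handed in, with the robot clock last reading about 27 s. I picked the tray up by its fin and held the open edge about 40 mm above the bin rim. I then tipped it to 28°, so the three front tubes slid into the bin while the rear three stayed behind the lip. After that I levelled the tray, set it flat about 35–40 mm left of the bin (computed from the poses) between the jar and the marker, and let go.

**Last checks:**
- **Tubes:** the pictures show three tubes lying in the bin and three in the tray's rear row.
- **Robot:** the gripper is open and well clear, with no contact force.
- **Other objects:** the bin, jar, marker and tip box show image shifts of 0.6 px or less. The bin and marker matches were weak (0.5–0.65), which I put down to the arm's shadow and the tubes now in the bin; by eye they stand where they were.
- **Calibration:** the top and side cameras disagreed by about 5 mm on the tray's position. I settled it with the wrist camera before gripping.

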